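# Retire a worn shear blade into the used-blade safe

### The job

The shear blade has been changed: get rid of the worn one, the dark blade with the red paint stripe. Slide the shutter of the yellow used-blade safe fully open, push the worn blade flat along the feed tray and through the slot until it drops inside, then slide the shutter fully shut again. Leave the bright new blade and the other things on the bench where they are.

Things in the scene. Friction and masses are not known exactly. Their poses are not given: they have to be found in the camera images.
- blade_safe: Yellow steel box for used blades, fixed to the bench: 180 (x) x 210 (y) x 100 (z) mm, sheet 3 mm, locked lid. Origin: centre of its underside. Its front face (local x = -90 mm, towards the robot) has the slot, at local y = -55 mm. Inside, its floor is 12 mm above the bench: a blade tips nose-down once half way in, and falls in when its tail is pushed off the tray's end.
- slot (a point): Middle of the slot, on the safe's front face, at the height of the feed tray's top (45 mm above the bench). The slot is 53 mm wide (along the safe's y); its upper edge is 9.5 mm above the tray. The tray ends 14 mm in front of the face and the drop begins 11 mm in front of it; blades go in along the safe's +x.
- feed_tray (a point): Middle of the top of the flat steel feed tray, 62 mm in front of the face and 45 mm above the bench. The tray is 66 mm wide and reaches from 14 to 110 mm in front of the face; its front edge is open.
- lane_mouth (a point): On the tray, 40 mm in front of the slot: start of a lane 53 mm wide between two side guides, 3 mm thick and 12 mm high, that lead straight to the slot. In front of this point, up to 58 mm from the face, the guides splay out to about 68 mm apart (75 mm over all) as a lead-in.
- shutter (a joint): Sliding steel shutter in front of the slot: 0 = fully shut, 0.066 m = fully open; it slides sideways along the safe's +y to open. The slot is quite clear from 0.060 m. Friction about 1.5 N; it stays where it is left.
- shutter_knob (a point): Middle of the shutter's black round knob, 18 mm thick and 29 mm long, lying along the safe's x, 31 mm in front of the face, 60 mm above the bench; it moves with the shutter. Pinch it from above, fingers on its two y sides. When shut it lies 76 mm to the safe's +y side of the slot's middle, 37 mm clear of the nearer side guide.
- worn_blade: The worn shear blade: dark steel flat, 120 (x) x 50 (y) x 6 (z) mm, about 0.26 kg, with a red paint stripe across its top, two countersunk holes and a ground bevel on one long side. It lies flat on the bench. Origin: centre of its underside; x along its length. Either end may go in first.
- new_blade: The new shear blade, bright metal without paint, same size and frame as the worn one: 120 x 50 x 6 mm. To be left alone.
- hex_key: Dark hex key lying on the bench, 34 x 92 x 4 mm, origin at the centre of its underside. Bystander.
- oil_can: Green oil can with a red spout, 57 mm thick, 156 mm high, origin at the centre of its underside. Bystander.
- pliers: Combination pliers with red grips, 60 x 182 x 15 mm, lying on the bench, origin at the centre of their underside. Bystander.
Mind the look-alikes: they are no part of the job. Leave any blue or purple look-alike of the worn_blade alone.

How it is judged:
By the outcome, as a careful person would: the job done as asked, in the order asked, and still so for the second after the job is handed in, with the robot touching nothing.
It also fails if it takes over 72 s, if anything falls off the work surface, if the arm or the gripper's body presses on something with over 40 N, if the wrist force passes 120 N, or if a joint passes its speed limit or range.

### The arm

A 6-joint arm with a two-finger parallel gripper is mounted at the origin on a cart in front of the work surface, level with it; the furniture and walls round the work are solid. World frame = base frame: x ahead of the robot, y to its left, z up, the work surface at z = 0. Lengths are in m, angles in degrees, forces in N, time in s.
With the tool pointing down it reaches from about 0.35 to 0.875 m from the base axis. Payload 4.2 kg.
Tool frame: the origin (TCP) lies between the finger pads; the fingertips stand 17 mm ahead of it and the grasp point (between the pads) lies 2 mm behind it; z points along the fingers, y is the line along which they close (so a half turn about z gives the same grasp; the last joint's range is limited). The gripper opens to 87 mm and grips with 3 to 60 N. Pads are 19 mm wide; open, the fingers measure 117 mm over their backs; the gripper's body (75 mm by 190 mm) begins 51 mm behind the grasp point.
Start: joints at [85.233, 22.042, 0.453, 0, -68.411, -14.817], TCP at [0.209, 0.589, 0.24] pointing down, gripper open.
Joint ranges: [-179.83, 179.83], [-69.29, 118.12], [-61.27, 80.66], [-181.25, 117.63], [-171.15, -9.14], [-177.46, 177.46]. Speed limits (degrees/s): [159.86, 159.86, 180, 180, 180, 180].

### API

Orientations are given as a 3x3 rotation matrix whose columns are the frame's x, y, z axes.
In Python, from station import r gives the robot as it stands.
- The arm moves only by the tool servo_tool, never from a script. Its argument "targets" is a list of rows, each a list of 5 numbers: the shift along the world's x, y, z in units of 30 mm (1.0 is 30 mm), then the turn about the world's z in rad, then the finger opening in mm, from 0 to 87. In form: [[x, y, z, turn, gripper], ...]. A call has exactly 5 rows; each row is the pose to reach, as a shift and turn from the pose commanded when the call began; what a row does not reach only later rows make up. A row lasts 1/12 s, in which the tool goes at most 41.7 mm and 7.16 degrees, less where a joint would pass 70% of its speed; a pose out of reach is approached as far as the arm can. A call with a gripper value outside its range is refused whole. The fingers move at their own pace and stop on an object; the grip force is fixed at half the most. Time passes only in rows, so rows that repeat a pose let the fingers close, or fill a call up. It gives the time, the measured TCP pose, the force, the opening and the grip force at its end, in the units of the state.
- r.sense(): the state, without advancing time (a new reading comes with each control period).
- r.capture(name): name is "scene" or "side" or "wrist"; returns a dict with "pixels" (420x560x3 uint8, red, green, blue), "fx", "fy", "cx", "cy" (pixels), "dist_coeffs" ([k1, k2, p1, p2, k3] as OpenCV has them; the pictures are not rectified), "world_from_camera" (4x4, takes a point from camera to world coordinates). Camera axes: x right, y down, z forward; pixel columns grow to the right and rows downward; lengths in m; the calibration is good to about 2 mm. A picture is of the moment at which its call begins. There is no depth.
- r.finish_job(): hands the job in; it is judged then, once.
The state is a dict: "time_s": time; "joints": joint angles; "joint_velocities": joint speeds; "effort": joint torques, N m; "tcp_pos": TCP position; "ee_rot": TCP orientation; "wrist_force": force on the tool from outside, world axes, zero at the start; "moment": the same for the moment, N m; "gripper_width": opening from 0.0 (shut) to 1.0 (fully open); "gripper_force": force on a finger pad.
Only numpy, scipy, OpenCV 4.12 (cv2) and the standard library are available. Lean on these libraries where they do the work, as an engineer would, in place of code of your own. Each camera call takes 0.05 s, during which the arm holds its last target. There are 200 camera calls.

## Working session

There is one attempt and no reset: what is moved stays moved. The work goes in short steps, Python scripts to look and compute and a tool call to move; the robot and the scene stay as the last step left them, time stands still between calls to the robot, and variables do not carry over. Pictures are saved under pics/ and viewed, at most 10 in all, crops included, and the job is handed in when it is done.

Besides the shell and the picture viewer there is one more tool, called as name(argument=value, ...) on one line, values as JSON. servo_tool: Moves the arm, as the interface text tells. Its arguments: {"type":"object","properties":{"targets":{"type":"array","items":{"type":"array","items":{"type":"number"}}}},"required":["targets"]}

```bash
mkdir -p pics; ls
cat > h.py <<'E'
import numpy as np, cv2, pickle
from station import r
def snap(cam,name):
    c=r.capture(cam); pickle.dump(c,open(f'pics/{name}.pkl','wb'))
    cv2.imwrite(f'pics/{name}.png',cv2.cvtColor(np.array(c['pixels'],np.uint8),cv2.COLOR_RGB2BGR)); return c
def load(n): return pickle.load(open(f'pics/{n}.pkl','rb'))
def K(c): return np.array([[c['fx'],0,c['cx']],[0,c['fy'],c['cy']],[0,0,1.]])
def ray(c,uv):
    p=cv2.undistortPoints(np.array([[uv]],float),K(c),np.array(c['dist_coeffs'],float))[0,0]
    T=np.array(c['world_from_camera']); d=T[:3,:3]@np.array([p[0],p[1],1]); return T[:3,3],d/np.linalg.norm(d)
def onz(c,uv,z):
    o,d=ray(c,uv); return o+d*(z-o[2])/d[2]
def tri(*obs):
    A=np.zeros((3,3));b=np.zeros(3)
    R=[ray(c,uv) for c,uv in obs]
    for o,d in R:
        P=np.eye(3)-np.outer(d,d);A+=P;b+=P@o
    x=np.linalg.solve(A,b); return x,[np.linalg.norm(np.cross(d,x-o)) for o,d in R]
def proj(c,X):
    T=np.linalg.inv(np.array(c['world_from_camera']))
    return cv2.projectPoints(np.array(X,float).reshape(-1,1,3),cv2.Rodrigues(T[:3,:3])[0],T[:3,3],K(c),np.array(c['dist_coeffs'],float))[0][:,0]
E
python3 - <<'E'
from h import *
ims=[]
for n in ['scene','side','wrist']:
    c=snap(n,n+'0'); print(n,np.round(c['world_from_camera'],3).tolist(),c['fx'])
E
python3 - <<'E'
import cv2
a=[cv2.imread(f'pics/{n}0.png') for n in('scene','side')]
for n,i in zip(('scene','side'),a): cv2.imwrite(f'pics/{n}0b.png',cv2.resize(i,(800,600),interpolation=cv2.INTER_CUBIC))
E
```

```text
pics
scene [[0.433, -0.535, 0.725, -0.577], [-0.901, -0.251, 0.353, -0.637], [-0.007, -0.806, -0.591, 1.008], [0.0, 0.0, 0.0, 1.0]] 487.44861403305714
side [[-1.0, -0.026, -0.003, 0.588], [-0.009, 0.443, -0.897, 1.115], [0.025, -0.896, -0.443, 0.676], [0.0, 0.0, 0.0, 1.0]] 501.04832911176635
wrist [[-0.336, -0.907, -0.255, 0.28], [-0.942, 0.324, 0.088, 0.563], [0.003, 0.27, -0.963, 0.383], [0.0, 0.0, 0.0, 1.0]] 377.18897599993636
```

View pics/scene0b.png

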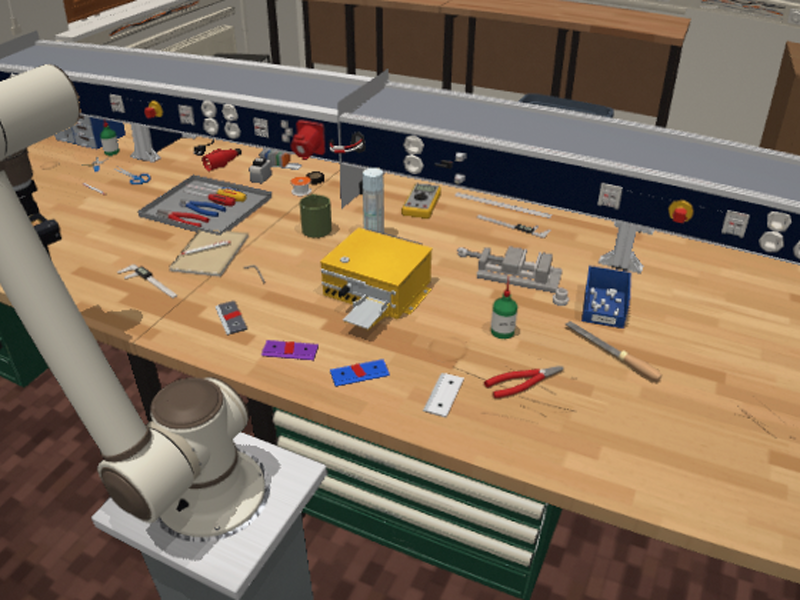

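View pics/side0b.png

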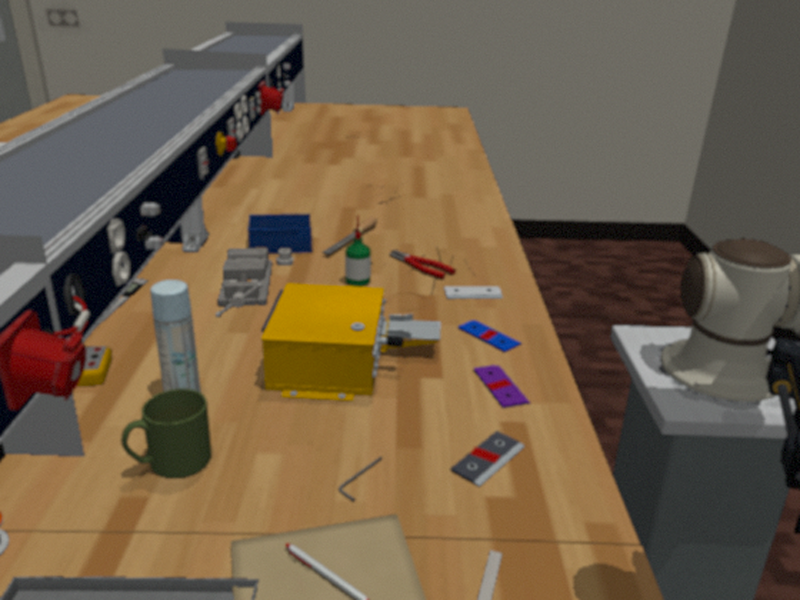

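The scene view shows the worn blade (dark with a red stripe) at about (231,317) of 800x600 and the safe with its tray at (370,305). The side view shows the blade at (488,457) and the tray at (412,330). Purple and blue look-alikes and the bright blade lie further right.

Run:
```python
from h import *
s,d=load('scene0'),load('side0')
for n,a,b in [('blade',(231,317),(488,457)),('traycorner front-right(-y)',(371,336),(441,321)),('lock',(345,260),(357,327)),('knob',(340,290),(395,341)),('purple',(290,350),(501,385)),('oilcap',(506,290),(358,235))]:
    a=np.array(a)*.7;b=np.array(b)*.7
    x,e=tri((s,a),(d,b)); print(n,np.round(x,4),np.round(e,4))
print(r.sense()['tcp_pos'],np.round(r.sense()['ee_rot'],3).tolist())
i=cv2.imread('pics/scene0.png')[150:250,140:310]; j=cv2.imread('pics/side0.png')[190:350,170:380]
i=cv2.resize(i,(600,353),interpolation=3)
cv2.imwrite('pics/c1.png',cv2.resize(cv2.imread('pics/scene0.png')[155:240,210:310],(800,680)[:2],interpolation=2)[:600])
```

```text
blade [0.444  0.2702 0.0032] [0.001 0.001]
traycorner front-right(-y) [ 0.4941 -0.0839  0.0351] [0.0036 0.0036]
lock [0.648  0.0645 0.1019] [0.0004 0.0004]
knob [0.5826 0.0432 0.0634] [0.0012 0.0012]
purple [0.4008 0.0766 0.0031] [0.001 0.001]
oilcap [ 0.6697 -0.3287  0.1148] [0.0031 0.0031]
[0.2093237 0.5884503 0.2387271] [[0.942, -0.335, -0.0], [-0.335, -0.942, -0.002], [0.0, 0.002, -1.0]]
```

servo_tool(targets=[[0.53,-1,0.13,0.03,87],[1.06,-2,0.26,0.06,87],[1.6,-3,0.4,0.09,87],[2.1,-4,0.53,0.12,87],[2.67,-4.9,0.67,0.12,87]])

```text
time_s: 0.57
tcp_pos: [0.2897, 0.4398, 0.2595]
ee_rot: [[0.976, -0.219, -0.001], [-0.219, -0.976, -0.001], [-0.0, 0.001, -1.0]]
wrist_force: [0.7, 0.2, 0.5]
gripper_width: 0.999
gripper_force: 0.0
```

servo_tool(targets=[[0.53,-1,0.13,0.03,87],[1.06,-2,0.26,0.06,87],[1.6,-3,0.4,0.09,87],[2.1,-4,0.53,0.12,87],[2.67,-4.9,0.67,0.12,87]])

```text
time_s: 0.98
tcp_pos: [0.3697, 0.2928, 0.2799]
ee_rot: [[0.995, -0.1, -0.0], [-0.1, -0.995, -0.0], [-0.0, 0.0, -1.0]]
wrist_force: [-0.1, 0.0, 0.2]
gripper_width: 0.999
gripper_force: 0.0
```

Run:
```python
from h import *
c=snap('wrist','w1')
cv2.imwrite('pics/w1b.png',cv2.resize(cv2.imread('pics/w1.png'),(800,600),interpolation=2))
for X in [(.444,.27,0),(.61,-.03,.045),(.58,.043,.06)]: print(proj(c,X)*800/560)
print(r.sense()['tcp_pos'],r.sense()['time_s'])
```

```text
[[423.31506313 150.24094306]]
[[ 923.98477112 -208.92595383]]
[[ 805.30742182 -142.7364935 ]]
[0.37151704 0.28972905 0.28090919] 1.0333
```

View pics/w1b.png

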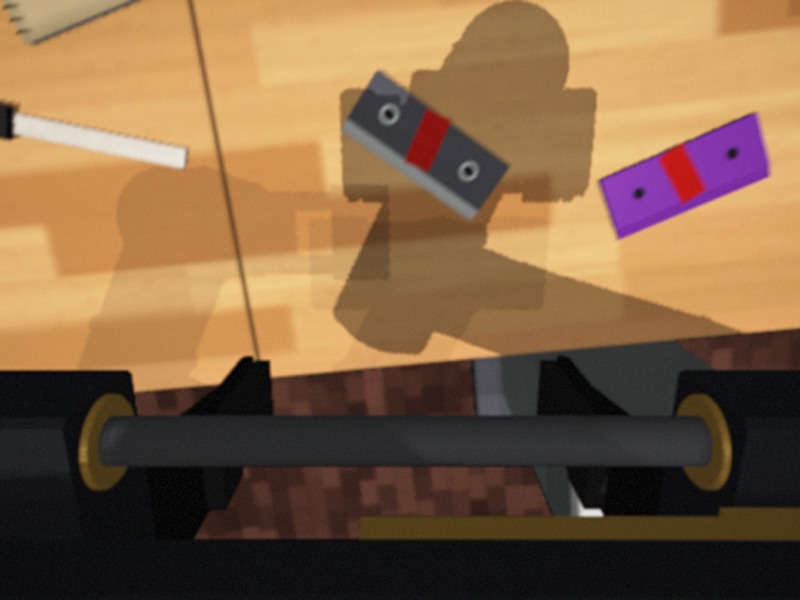

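The wrist view shows the worn blade with corners (380,70), (508,166), (474,219), (344,122). The bevel is on its robot-side long edge and the red stripe is at (429,140).

servo_tool(targets=[[0.52,-0.87,0,0.01,87],[1.04,-1.74,0,0.02,87],[1.56,-2.61,0,0.03,87],[2.08,-3.5,0,0.04,87],[2.6,-4.35,0,0.05,87]])

```text
time_s: 1.45
tcp_pos: [0.4479, 0.1629, 0.2797]
ee_rot: [[0.999, -0.051, -0.0], [-0.051, -0.999, 0.0], [-0.0, -0.0, -1.0]]
wrist_force: [0.2, 0.9, 0.1]
gripper_width: 1.0
gripper_force: 0.0
```

Run:
```python
from h import *
a=load('w1'); b=snap('wrist','w2'); X=onz(a,np.array((429,140))*.7,.006)
def red(c,uv,R):
    p=np.array(c['pixels']).astype(int); m=(p[...,0]>2.2*p[...,1])&(p[...,0]>2.2*p[...,2])&(p[...,0]>80)
    v,u=np.nonzero(m); k=np.hypot(u-uv[0],v-uv[1])<R; return np.array([u[k].mean(),v[k].mean()]),k.sum()
print(red(a,proj(a,X)[0],30),proj(b,X),red(b,proj(b,X)[0],25))
print('stripe',tri((a,red(a,proj(a,X)[0],30)[0]),(b,red(b,proj(b,X)[0],25)[0])))
C=[onz(a,np.array(q)*.7,z)[:2] for q,z in [((380,70),.006),((508,166),.006),((474,219),.003),((344,122),.003)]]
C=np.array(C);print(C.round(4),C.mean(0),[np.linalg.norm(C[i]-C[i-1]).round(4) for i in range(4)])
for i,j in((0,1),(3,2)): d=C[j]-C[i];print(np.degrees(np.arctan2(d[1],d[0])))
print(r.sense()['tcp_pos'])
```

```text
(array([299.02688172,  97.71774194]), np.int64(744)) [[191.07041046 177.94247521]] (array([189.6944, 177.3792]), np.int64(625))
stripe (array([0.45142592, 0.26673872, 0.00591301]), [np.float64(0.00016354356755768785), np.float64(0.0001635435675577561)])
[[0.5023 0.2961]
 [0.4262 0.2078]
 [0.3888 0.2355]
 [0.47   0.3268]] [0.44679919 0.26657607] [np.float64(0.0446), np.float64(0.1165), np.float64(0.0466), np.float64(0.1221)]
-130.74588873864764
-131.6502512391714
[0.44946608 0.15997062 0.27959642]
```

servo_tool(targets=[[0.52,-0.87,0,0.01,87],[1.04,-1.74,0,0.02,87],[1.56,-2.61,0,0.03,87],[2.08,-3.5,0,0.04,87],[2.6,-4.35,0,0.05,87]])

```text
time_s: 1.92
tcp_pos: [0.526, 0.0325, 0.2796]
ee_rot: [[1.0, -0.001, -0.0], [-0.001, -1.0, -0.0], [-0.0, 0.0, -1.0]]
wrist_force: [0.2, 0.6, 0.2]
gripper_width: 0.997
gripper_force: 0.0
```

Run:
```python
from h import *
c=snap('wrist','w3')
cv2.imwrite('pics/w3b.png',cv2.resize(cv2.imread('pics/w3.png'),(800,600),interpolation=2))
print(r.sense()['tcp_pos'],r.sense()['ee_rot'],r.sense()['time_s'])
```

```text
[0.52807707 0.02942849 0.27923113] [[ 9.99990317e-01 -4.39960319e-03 -9.69302285e-05]
 [-4.39978434e-03 -9.99988409e-01 -1.95545122e-03]
 [-8.83258956e-05  1.95585875e-03 -9.99998083e-01]] 1.9667
```

View pics/w3b.png

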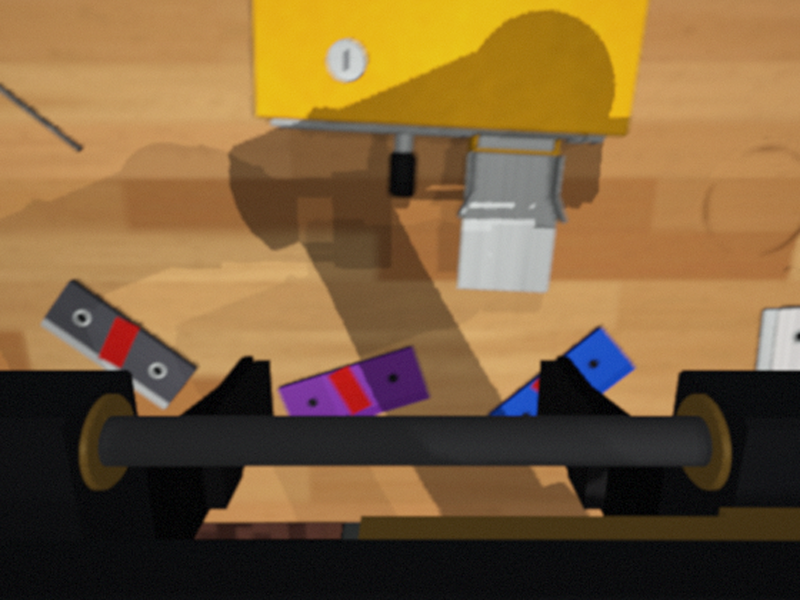

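The wrist view shows the safe's front lid edge from (255,117) to (627,134). The knob runs from (403,152) to (401,195), and the tray's front corners are (458,290) and (547,293). The lane is at x 468 to 560, rows 152 to 215. The worn blade is at the far left, well away.

Run:
```python
from h import *
c=load('w3'); f=.7
g=lambda q,z:onz(c,np.array(q)*f,z).round(4)
L,R=g((255,117),.1),g((627,134),.1); print('lid',L,R,np.linalg.norm(L-R)); d=R-L; print('yaw',np.degrees(np.arctan2(d[0],-d[1])))
a,b=g((458,290),.045),g((547,293),.045);print('tray front',a,b,np.linalg.norm(a-b),np.degrees(np.arctan2((b-a)[0],-(b-a)[1])))
print('knob',g((403,152),.069),g((401,195),.06), g((389,170),.06),g((415,170),.06))
print('lane', g((470,152),.045),g((558,152),.045))
yaw=np.arctan2(d[0],-d[1])
for yaw in (yaw,):
  ex=np.array([np.cos(yaw),np.sin(yaw),0]); ey=np.array([-np.sin(yaw),np.cos(yaw),0])
  F=(L+R)/2; F[2]=0
  S=F-55*ey/1e3+[0,0,.045]; print('slot',S,'knob',S+.076*ey-.031*ex,'tray',S-.062*ex,'front',S-.11*ex)
# overlay predicted pts
```

```text
lid [0.6203 0.1164 0.1   ] [ 0.6106 -0.0962  0.1   ] 0.21282116905984705
yaw -2.6123419339140104
tray front [ 0.5044 -0.0073  0.045 ] [ 0.502  -0.0721  0.045 ] 0.06484442921331021 -2.1210963966614167
knob [0.601  0.0323 0.069 ] [0.5735 0.0338 0.06  ] [0.5896 0.0416 0.06  ] [0.5896 0.0245 0.06  ]
lane [ 0.6009 -0.013   0.045 ] [ 0.6007 -0.0726  0.045 ]
slot [ 0.6129432  -0.04484284  0.045     ] knob [0.58543936 0.0324911  0.045     ] tray [ 0.55100763 -0.042017    0.045     ] front [ 0.50305752 -0.03982924  0.045     ]
```

servo_tool(targets=[[-0.2,0,-0.9,-0.01,50],[-0.4,0,-1.8,-0.02,40],[-0.6,0.1,-2.7,-0.03,36],[-0.9,0.1,-3.6,-0.04,36],[-0.9,0.1,-3.6,-0.045,36]])

```text
time_s: 2.38
tcp_pos: [0.4933, 0.0357, 0.1664]
ee_rot: [[0.999, -0.049, -0.013], [-0.049, -0.999, -0.003], [-0.013, 0.003, -1.0]]
wrist_force: [-1.6, -0.3, -0.5]
gripper_width: 0.708
gripper_force: 0.0
```

Run:
```python
from h import *
c=snap('wrist','w4')
cv2.imwrite('pics/w4b.png',cv2.resize(cv2.imread('pics/w4.png'),(800,600),interpolation=2))
print(r.sense()['tcp_pos'],r.sense()['ee_rot'],r.sense()['time_s'])
```

```text
[0.49636827 0.03616094 0.16951564] [[ 0.99886788 -0.04709903 -0.00668083]
 [-0.04711628 -0.99888641 -0.00244888]
 [-0.00655805  0.00276088 -0.99997468]] 2.4333
```

View pics/w4b.png

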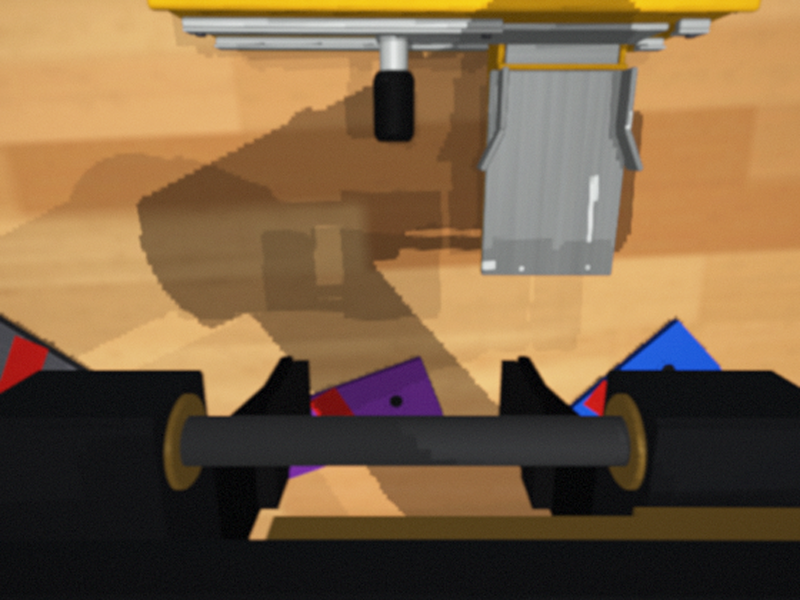

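The closer view shows the knob from (395,71) to (394,140), the tray's front corners at (481,274) and (611,274), and the guides' inner edges at x≈505 and 620 in row 80. The lead-in ends are at (486,168) and (636,168).

Run:
```python
from h import *
a,b=load('w3'),load('w4'); f=.7
for n,p,q in [('trayL',(458,290),(481,274)),('trayR',(547,293),(611,274)),('knobfront',(401,195),(394,140)),('knobback',(403,152),(395,71)),('splayL',(459,216),(484,168)),('splayR',(563,221),(638,168))]:
    x,e=tri((a,np.array(p)*f),(b,np.array(q)*f)); print(n,x.round(4),np.round(e,4))
g=lambda q,z:onz(b,np.array(q)*f,z).round(4)
for q,z in [((481,274),.045),((611,274),.045),((394,140),.06),((395,71),.06),((375,105),.06),((413,105),.06),((505,80),.045),((620,80),.045),((484,168),.057),((638,168),.057),((150,9),.1),((760,10),.1)]: print(q,g(q,z))
```

```text
trayL [ 0.4921 -0.0123 -0.0066] [0.0009 0.0009]
trayR [ 0.4986 -0.0758  0.0313] [0.0002 0.0002]
knobfront [0.5725 0.0346 0.0485] [0.0008 0.0008]
knobback [0.601  0.0328 0.0569] [0.0005 0.0005]
splayL [ 0.5576 -0.0069  0.0432] [0.0001 0.0001]
splayR [ 0.5543 -0.079   0.0477] [0.0003 0.0003]
(481, 274) [ 0.5056 -0.0049  0.045 ]
(611, 274) [ 0.5023 -0.0705  0.045 ]
(394, 140) [0.5724 0.0353 0.06  ]
(395, 71) [0.6006 0.0333 0.06  ]
(375, 105) [0.5873 0.0427 0.06  ]
(413, 105) [0.5865 0.0262 0.06  ]
(505, 80) [ 0.5961 -0.0166  0.045 ]
(620, 80) [ 0.5934 -0.0691  0.045 ]
(484, 168) [ 0.5582 -0.005   0.057 ]
(638, 168) [ 0.5546 -0.0752  0.057 ]
(150, 9) [0.6196 0.1172 0.1   ]
(760, 10) [ 0.6088 -0.0953  0.1   ]
```

servo_tool(targets=[[0.9,0,0,0,36],[1.9,-0.1,0,0,36],[2.8,-0.1,-0.5,0,36],[2.8,-0.1,-1.2,0,36],[2.8,-0.1,-2,0,36]])

```text
time_s: 2.85
tcp_pos: [0.5871, 0.0345, 0.114]
ee_rot: [[0.999, -0.046, 0.008], [-0.047, -0.999, 0.001], [0.007, -0.002, -1.0]]
wrist_force: [-0.9, 0.8, 0.1]
gripper_width: 0.424
gripper_force: 0.0
```

servo_tool(targets=[[0,0,-0.6,0,36],[0,0,-1.1,0,36],[0,0,-1.6,0,36],[0,0,-1.6,0,36],[0,0,-1.6,0,30]])

```text
time_s: 3.27
tcp_pos: [0.5841, 0.0341, 0.0648]
ee_rot: [[0.999, -0.046, 0.002], [-0.046, -0.999, -0.0], [0.002, 0.0, -1.0]]
wrist_force: [0.1, -0.7, 0.5]
gripper_width: 0.388
gripper_force: 0.0
```

servo_tool(targets=[[0,0,0,0,10],[0,0,0,0,10],[0,0,0,0,10],[0,0,0,0,10],[0,0,0,0,10]])

```text
time_s: 3.68
tcp_pos: [0.584, 0.0349, 0.0654]
ee_rot: [[0.999, -0.046, 0.004], [-0.046, -0.999, 0.002], [0.004, -0.002, -1.0]]
wrist_force: [-1.1, 4.8, 5.6]
gripper_width: 0.197
gripper_force: 30.0
```

servo_tool(targets=[[0.03,0.5,0,0,10],[0.05,1,0,0,10],[0.08,1.5,0,0,10],[0.1,1.95,0,0,10],[0.11,2.24,0,0,10]])

```text
time_s: 4.1
tcp_pos: [0.5872, 0.1017, 0.0653]
ee_rot: [[0.999, -0.044, 0.002], [-0.044, -0.999, -0.002], [0.002, 0.002, -1.0]]
wrist_force: [9.8, -33.3, -0.4]
gripper_width: 0.195
gripper_force: 30.0
```

servo_tool(targets=[[0,0,0,0,10],[0,0,0,0,10],[0,0,0,0,10],[0,0,0,0,10],[0,0,0,0,10]])

```text
time_s: 4.52
tcp_pos: [0.5873, 0.101, 0.0654]
ee_rot: [[0.999, -0.046, 0.003], [-0.046, -0.999, -0.001], [0.003, 0.001, -1.0]]
wrist_force: [1.5, -1.8, 5.9]
gripper_width: 0.196
gripper_force: 30.0
```

servo_tool(targets=[[0,0,0,0,70],[0,0,0,0,70],[0,0,0.8,0,70],[0,0,1.9,0,70],[-0.3,0.3,3,0.1,70]])

```text
time_s: 4.93
tcp_pos: [0.5765, 0.1091, 0.1529]
ee_rot: [[0.999, 0.053, -0.004], [0.053, -0.999, -0.002], [-0.004, 0.002, -1.0]]
wrist_force: [2.0, 0.3, 0.6]
gripper_width: 0.488
gripper_force: 0.0
```

servo_tool(targets=[[-0.85,1,0,0.11,70],[-1.7,2,0,0.22,70],[-2.55,3,0,0.33,70],[-3.4,4,0,0.44,70],[-4.1,5,-0.3,0.55,70]])

```text
time_s: 5.35
tcp_pos: [0.4524, 0.2614, 0.1457]
ee_rot: [[0.82, 0.572, 0.001], [0.572, -0.82, 0.001], [0.002, -0.0, -1.0]]
wrist_force: [0.9, -0.0, -0.1]
gripper_width: 0.788
gripper_force: 0.0
```

servo_tool(targets=[[-0.23,0.2,-0.4,0.1,70],[-0.23,0.2,-0.8,0.2,70],[-0.23,0.2,-1.2,0.248,70],[-0.23,0.2,-1.5,0.248,70],[-0.23,0.2,-1.5,0.248,70]])

```text
time_s: 5.77
tcp_pos: [0.4455, 0.265, 0.0974]
ee_rot: [[0.66, 0.751, -0.004], [0.751, -0.66, -0.004], [-0.006, -0.001, -1.0]]
wrist_force: [-0.8, -0.7, -1.1]
gripper_width: 0.807
gripper_force: 0.0
```

Run:
```python
from h import *
snap('wrist','w5'); snap('scene','s5')
s=r.sense();R=np.array(s['ee_rot']);print(s['tcp_pos'],np.degrees(np.arctan2(R[1,0],R[0,0])),s['time_s'])
a=cv2.imread('pics/w5.png');b=cv2.resize(cv2.imread('pics/s5.png')[150:255,140:320],None,fx=2.2,fy=2.2)
a=cv2.resize(a,(400,300)); b=cv2.resize(b,(400,233),interpolation=2)
cv2.imwrite('pics/v5.png',np.hstack([a,cv2.copyMakeBorder(b,0,67,0,0,0)]))
```

```text
[0.44696088 0.26576535 0.0993909 ] 48.70111707829183 5.8667
```

View pics/v5.png

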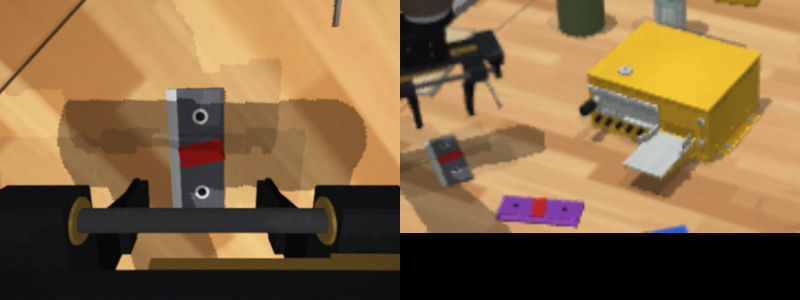

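The left half shows the blade aligned with the tool (edges x 167 and 224, far end row 88, stripe at 152). The right half shows the shutter open, with the knob to the left.

Run:
```python
from h import *
c=load('w5')
for q,z in [((167,88),.003),((224,88),.006),((169,145),.003),((224,147),.006),((200,116),.006),((202,191),.006),((202,152),.006)]:
    X=onz(c,np.array(q)*1.4,z); u=np.array([np.cos(.8508),np.sin(.8508)]); v=np.array([-u[1],u[0]]); d=X[:2]-[.447,.266]
    print(q,X.round(4),'along',d@u,'across',d@v)
```

```text
(167, 88) [0.4657 0.3318 0.003 ] along 0.06185179238001579 across 0.029327354948278258
(224, 88) [0.5026 0.2996 0.006 ] along 0.061921719955388456 across -0.019638183290673523
(169, 145) [0.4321 0.2937 0.003 ] along 0.011010672111912185 across 0.029440963001269894
(224, 147) [0.4691 0.2597 0.006 ] along 0.009833417279196925 across -0.020725227620855203
(200, 116) [0.4714 0.2952 0.006 ] along 0.03804105360976301 across 0.0009173806816168696
(202, 191) [0.4255 0.2404 0.006 ] along -0.033459905885113675 across -0.0006983811618865702
(202, 152) [0.451  0.2694 0.006 ] along 0.005150418549077242 across -0.0007734113068859584
```

servo_tool(targets=[[0,0.1,-0.7,0,70],[0,0.1,-1.4,0,70],[0,0.1,-2,0,70],[0,0.1,-2.5,0,70],[0,0.1,-2.7,0,70]])

```text
time_s: 6.28
tcp_pos: [0.4468, 0.2683, 0.0175]
ee_rot: [[0.66, 0.751, -0.002], [0.751, -0.66, -0.002], [-0.002, -0.0, -1.0]]
wrist_force: [-0.2, -0.4, 0.9]
gripper_width: 0.807
gripper_force: 0.1
```

servo_tool(targets=[[0,0,0,0,70],[0,0,0,0,44],[0,0,0,0,44],[0,0,0,0,44],[0,0,0,0,44]])

```text
time_s: 6.7
tcp_pos: [0.4474, 0.2697, 0.0195]
ee_rot: [[0.659, 0.752, 0.001], [0.752, -0.659, 0.002], [0.002, -0.0, -1.0]]
wrist_force: [-2.0, 1.1, 1.2]
gripper_width: 0.585
gripper_force: 1.0
```

servo_tool(targets=[[0,0,0,0,44],[0,0,0,0,44],[0,0,0,0,44],[0,0,0,0,44],[0,0,0,0,44]])

```text
time_s: 7.12
tcp_pos: [0.4474, 0.2697, 0.0195]
ee_rot: [[0.659, 0.752, 0.001], [0.752, -0.659, 0.001], [0.002, 0.0, -1.0]]
wrist_force: [-3.4, 1.3, 6.0]
gripper_width: 0.565
gripper_force: 30.0
```

servo_tool(targets=[[0,0,0.4,0,44],[0,0,1,0,44],[0,0,1.8,0,44],[0,0,2.7,0,44],[0.1,-0.3,3.7,0,44]])

```text
time_s: 7.53
tcp_pos: [0.449, 0.2597, 0.1293]
ee_rot: [[0.658, 0.753, -0.003], [0.753, -0.658, -0.003], [-0.004, -0.0, -1.0]]
wrist_force: [0.9, 1.1, -1.8]
gripper_width: 0.563
gripper_force: 30.0
```

servo_tool(targets=[[0.2,-0.8,0,-0.1,44],[0.5,-1.7,0,-0.2,44],[0.8,-2.7,0,-0.3,44],[1.1,-3.7,0,-0.4,44],[1.4,-4.7,0,-0.5,44]])

```text
time_s: 7.95
tcp_pos: [0.4913, 0.1172, 0.129]
ee_rot: [[0.941, 0.339, -0.002], [0.339, -0.941, -0.001], [-0.002, 0.0, -1.0]]
wrist_force: [0.8, -0.0, -2.3]
gripper_width: 0.564
gripper_force: 30.0
```

servo_tool(targets=[[0.3,-1,0,-0.1,44],[0.6,-2,0,-0.2,44],[0.9,-3,0,-0.3,44],[1.2,-4,0,-0.39,44],[1.4,-4.8,0,-0.4,44]])

```text
time_s: 8.37
tcp_pos: [0.5335, -0.0273, 0.1287]
ee_rot: [[0.999, -0.054, -0.002], [-0.054, -0.999, -0.0], [-0.002, 0.001, -1.0]]
wrist_force: [0.4, 0.8, -1.8]
gripper_width: 0.567
gripper_force: 30.0
```

servo_tool(targets=[[0,-0.3,0,0,44],[0,-0.5,0,0,44],[0,-0.5,0,0,44],[0,-0.5,0,0,44],[0,-0.5,0,0,44]])

```text
time_s: 8.78
tcp_pos: [0.5338, -0.039, 0.1296]
ee_rot: [[0.999, -0.047, -0.0], [-0.047, -0.999, 0.0], [-0.0, -0.0, -1.0]]
wrist_force: [-0.1, -0.3, -2.3]
gripper_width: 0.565
gripper_force: 30.0
```

Run:
```python
from h import *
snap('wrist','w6')
s=r.sense();R=np.array(s['ee_rot']);print(s['tcp_pos'],np.degrees(np.arctan2(R[1,0],R[0,0])),s['time_s'],s['gripper_width'],s['gripper_force'])
cv2.imwrite('pics/w6b.png',cv2.resize(cv2.imread('pics/w6.png'),(800,600),interpolation=2))
```

```text
[ 0.53384469 -0.03892747  0.12974221] -2.699392323882632 8.8333 0.5669417317409483 29.99343305826187
```

View pics/w6b.png

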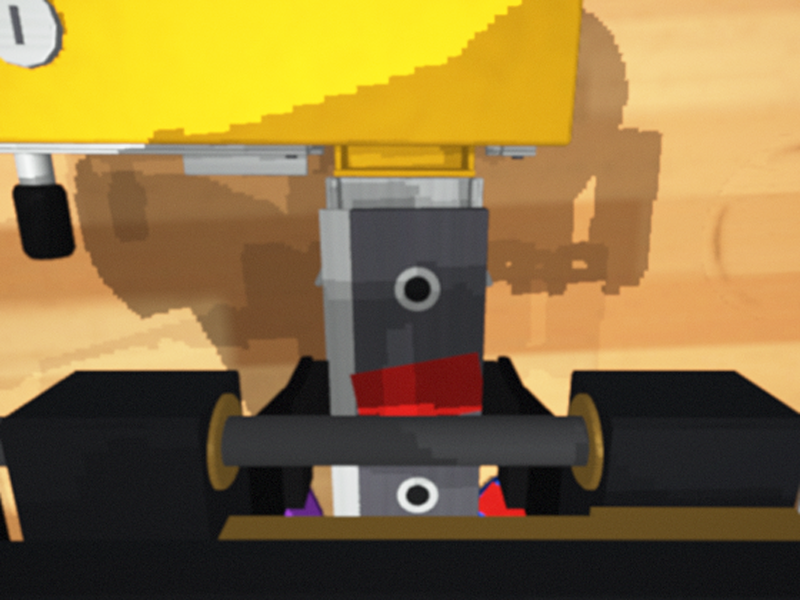

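The blade is held straight, with its nose corners at (319,209) and (488,209). The slot frame is at x 334 to 475, row 175, and the shutter is clear of it.

Run:
```python
from h import *
c=load('w6'); f=.7
y=-.048; ex=np.array([np.cos(y),np.sin(y)]); ey=np.array([-ex[1],ex[0]]); S=np.array([.6128,-.0442])
for n,q,z in [('noseL',(319,209),.113),('noseR',(488,209),.116),('midL',(328,350),.113),('midR',(484,340),.116),('hole1',(417,288),.116),('hole2',(417,494),.116),('slotL',(336,175),.045),('slotR',(473,175),.045),('guideL',(328,185),.057),('guideR',(483,185),.057),('lidR',(571,142),.1),('tcp',None,0)]:
    X=onz(c,np.array(q)*f,z)[:2] if q else np.array(r.sense()['tcp_pos'])[:2]
    print(n,X.round(4),'loc',((X-S)@ex).round(4),((X-S)@ey).round(4))
```

```text
noseL [ 0.5939 -0.0172] loc -0.0202 0.026
noseR [ 0.5918 -0.0669] loc -0.0199 -0.0236
midL [ 0.5493 -0.0161] loc -0.0647 0.0251
midR [ 0.5514 -0.0654] loc -0.0603 -0.0241
hole1 [ 0.5691 -0.0452] loc -0.0436 -0.0031
hole2 [ 0.4972 -0.0422] loc -0.1156 -0.0036
slotL [ 0.601  -0.0146] loc -0.0132 0.029
slotR [ 0.5983 -0.0713] loc -0.0132 -0.0278
guideL [ 0.5978 -0.0126] loc -0.0165 0.0308
guideR [ 0.5948 -0.0737] loc -0.0165 -0.0304
lidR [ 0.6094 -0.095 ] loc -0.001 -0.0509
tcp [ 0.5338 -0.0389] loc -0.0791 0.0015
```

servo_tool(targets=[[-0.5,0.02,0,0,44],[-0.9,0.02,-0.4,0,44],[-0.9,0.02,-1,0,44],[-0.9,0.02,-1.6,0,44],[-0.9,0.02,-2,0,44]])

```text
time_s: 9.25
tcp_pos: [0.5063, -0.0384, 0.0688]
ee_rot: [[0.999, -0.047, -0.001], [-0.047, -0.999, 0.0], [-0.001, -0.0, -1.0]]
wrist_force: [-0.2, -0.3, -2.2]
gripper_width: 0.563
gripper_force: 30.0
```

servo_tool(targets=[[0,0,-0.05,0,44],[0,0,-0.1,0,44],[0,0,-0.12,0,44],[0,0,-0.12,0,44],[0,0,-0.12,0,44]])

```text
time_s: 9.67
tcp_pos: [0.5077, -0.0391, 0.067]
ee_rot: [[0.999, -0.048, 0.002], [-0.048, -0.999, 0.0], [0.002, -0.0, -1.0]]
wrist_force: [0.5, -0.1, -1.2]
gripper_width: 0.567
gripper_force: 30.0
```

servo_tool(targets=[[0.2,-0.01,0,0,44],[0.45,-0.02,0,0,44],[0.7,-0.03,0,0,44],[0.9,-0.04,0,0,44],[1.07,-0.05,0,0,44]])

```text
time_s: 10.08
tcp_pos: [0.5402, -0.0408, 0.0661]
ee_rot: [[0.999, -0.049, 0.0], [-0.049, -0.999, 0.0], [0.0, -0.0, -1.0]]
wrist_force: [-1.3, 2.0, -2.1]
gripper_width: 0.563
gripper_force: 30.0
```

servo_tool(targets=[[0,0,0,0,44],[0,0,-0.05,0,44],[0,0,-0.07,0,44],[0,0,-0.07,0,44],[0,0,-0.07,0,44]])

```text
time_s: 10.5
tcp_pos: [0.54, -0.0407, 0.0646]
ee_rot: [[0.999, -0.048, 0.002], [-0.048, -0.999, 0.0], [0.002, -0.0, -1.0]]
wrist_force: [2.6, 0.5, -0.0]
gripper_width: 0.568
gripper_force: 30.0
```

servo_tool(targets=[[0,0,0,0,62],[0,0,0,0,62],[0,0,0,0,62],[0,0,0.5,0,62],[0,0,1.2,0,62]])

```text
time_s: 10.92
tcp_pos: [0.5369, -0.0413, 0.0983]
ee_rot: [[0.999, -0.049, -0.007], [-0.049, -0.999, -0.001], [-0.007, 0.001, -1.0]]
wrist_force: [0.6, 0.1, 0.7]
gripper_width: 0.706
gripper_force: 0.0
```

servo_tool(targets=[[-0.5,0.02,0.2,0,20],[-1.2,0.05,0.2,0,0],[-2,0.1,0.2,0,0],[-2.9,0.14,0.2,0,0],[-2.9,0.14,0.2,0,0]])

```text
time_s: 11.33
tcp_pos: [0.4458, -0.0375, 0.1053]
ee_rot: [[0.999, -0.05, -0.007], [-0.05, -0.999, -0.0], [-0.007, 0.001, -1.0]]
wrist_force: [-0.5, -0.1, -0.0]
gripper_width: 0.418
gripper_force: 0.0
```

servo_tool(targets=[[0,0,0,0,0],[0,0,0,0,0],[0,0,0,0,0],[0,0,0,0,0],[0,0,0,0,0]])

```text
time_s: 11.75
tcp_pos: [0.4528, -0.0367, 0.1059]
ee_rot: [[0.999, -0.049, -0.0], [-0.049, -0.999, -0.0], [-0.0, 0.0, -1.0]]
wrist_force: [-0.3, -0.8, -0.1]
gripper_width: 0.052
gripper_force: 0.0
```

Run:
```python
from h import *
snap('wrist','w7');snap('side','d7')
s=r.sense();R=np.array(s['ee_rot']);print(s['tcp_pos'],np.degrees(np.arctan2(R[1,0],R[0,0])),s['time_s'],s['gripper_width'],s['gripper_force'])
a=cv2.resize(cv2.imread('pics/w7.png'),(480,360),interpolation=2)
b=cv2.resize(cv2.imread('pics/d7.png')[180:300,220:400],(320,213),interpolation=2)
cv2.imwrite('pics/v7.png',np.hstack([a,cv2.copyMakeBorder(b,0,147,0,0,0)]))
```

```text
[ 0.45246825 -0.03670976  0.1058542 ] -2.8099812261281816 11.85 0.021015726152242842 0.0
```

View pics/v7.png

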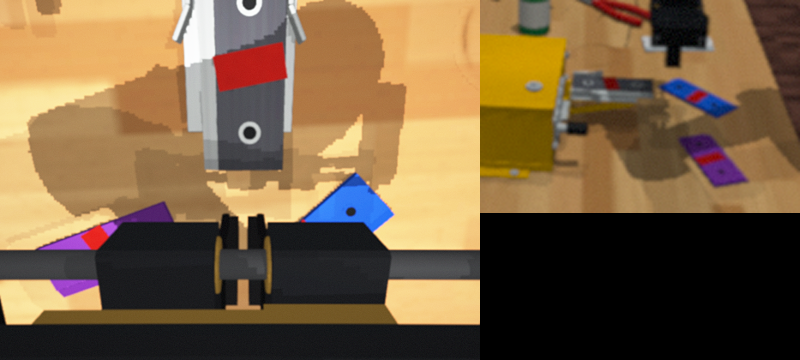

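The blade lies flat on the tray inside the lane, with its tail corners at (204,168) and (282,170). The fingers are closed behind it at (243,250).

Run:
```python
from h import *
c=load('w7'); f=560/480
y=-.048; ex=np.array([np.cos(y),np.sin(y)]); ey=np.array([-ex[1],ex[0]]); S=np.array([.6128,-.0442])
for q,z in [((204,168),.048),((282,170),.051),((190,131),.045),((292,133),.045)]:
    X=onz(c,np.array(q)*f,z)[:2]; print(X.round(4),((X-S)@ex).round(4),((X-S)@ey).round(4))
print((np.array([.4525,-.0367])-S)@np.c_[ex,ey])
```

```text
[ 0.4816 -0.0139] -0.1325 0.024
[ 0.4785 -0.0637] -0.1332 -0.0259
[ 0.5053 -0.0066] -0.1092 0.0324
[ 0.5008 -0.0711] -0.1105 -0.0322
[-0.16047523 -0.00020008]
```

servo_tool(targets=[[0,0,-0.4,0,0],[0,0,-0.8,0,0],[0,0,-1.2,0,0],[0,0,-1.4,0,0],[0.2,-0.01,-1.4,0,0]])

```text
time_s: 12.27
tcp_pos: [0.4563, -0.0374, 0.0627]
ee_rot: [[0.999, -0.049, -0.005], [-0.049, -0.999, -0.001], [-0.005, 0.001, -1.0]]
wrist_force: [-0.6, -0.6, -0.0]
gripper_width: 0.006
gripper_force: 0.0
```

servo_tool(targets=[[0.2,-0.01,0,0,0],[0.45,-0.02,0,0,0],[0.7,-0.03,0,0,0],[0.95,-0.05,0,0,0],[1.2,-0.06,0,0,0]])

```text
time_s: 12.68
tcp_pos: [0.4947, -0.0389, 0.0643]
ee_rot: [[0.999, -0.049, -0.001], [-0.049, -0.999, -0.0], [-0.001, 0.0, -1.0]]
wrist_force: [-3.2, 0.7, 1.9]
gripper_width: 0.004
gripper_force: 1.4
```

servo_tool(targets=[[0.2,-0.01,0,0,0],[0.4,-0.02,0,0,0],[0.6,-0.03,0,0,0],[0.8,-0.04,0,0,0],[1,-0.05,0,0,0]])

```text
time_s: 13.1
tcp_pos: [0.5243, -0.0403, 0.0641]
ee_rot: [[0.999, -0.049, -0.001], [-0.049, -0.999, 0.0], [-0.001, 0.0, -1.0]]
wrist_force: [-4.3, 2.2, 3.2]
gripper_width: 0.008
gripper_force: 2.1
```

servo_tool(targets=[[0.2,-0.01,0,0,0],[0.4,-0.02,0,0,0],[0.6,-0.03,0,0,0],[0.8,-0.04,0,0,0],[1,-0.05,0,0,0]])

```text
time_s: 13.52
tcp_pos: [0.5541, -0.0414, 0.0638]
ee_rot: [[0.999, -0.049, -0.001], [-0.049, -0.999, 0.0], [-0.001, -0.0, -1.0]]
wrist_force: [-5.1, 3.4, 3.0]
gripper_width: 0.004
gripper_force: 2.7
```

servo_tool(targets=[[0.2,-0.01,0,0,0],[0.4,-0.02,0,0,0],[0.6,-0.03,0,0,0],[0.8,-0.04,0,0,0],[0.95,-0.05,0,0,0]])

```text
time_s: 13.93
tcp_pos: [0.5841, -0.0433, 0.0639]
ee_rot: [[0.999, -0.049, 0.002], [-0.049, -0.999, 0.0], [0.002, -0.0, -1.0]]
wrist_force: [-0.7, 0.1, -1.6]
gripper_width: 0.005
gripper_force: 0.5
```

servo_tool(targets=[[0.1,0,0,0,0],[0.2,-0.01,0,0,0],[0.3,-0.02,0,0,0],[0.38,-0.02,0,0,0],[0.38,-0.02,0,0,0]])

```text
time_s: 14.35
tcp_pos: [0.5952, -0.0438, 0.0644]
ee_rot: [[0.999, -0.049, 0.002], [-0.049, -0.999, 0.0], [0.002, -0.0, -1.0]]
wrist_force: [0.1, -0.5, 0.9]
gripper_width: 0.007
gripper_force: 0.0
```

Run:
```python
from h import *
snap('wrist','w8');snap('side','d8');snap('scene','s8')
a=cv2.resize(cv2.imread('pics/w8.png'),(400,300),interpolation=2)
b=cv2.resize(cv2.imread('pics/d8.png')[180:300,220:380],(400,300),interpolation=2)
c=cv2.resize(cv2.imread('pics/s8.png')[150:240,210:330],(400,300),interpolation=2)
cv2.imwrite('pics/v8.png',np.vstack([np.hstack([a,b]),np.hstack([c,c*0])]))
```

```text
(no output)
```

View pics/v8.png

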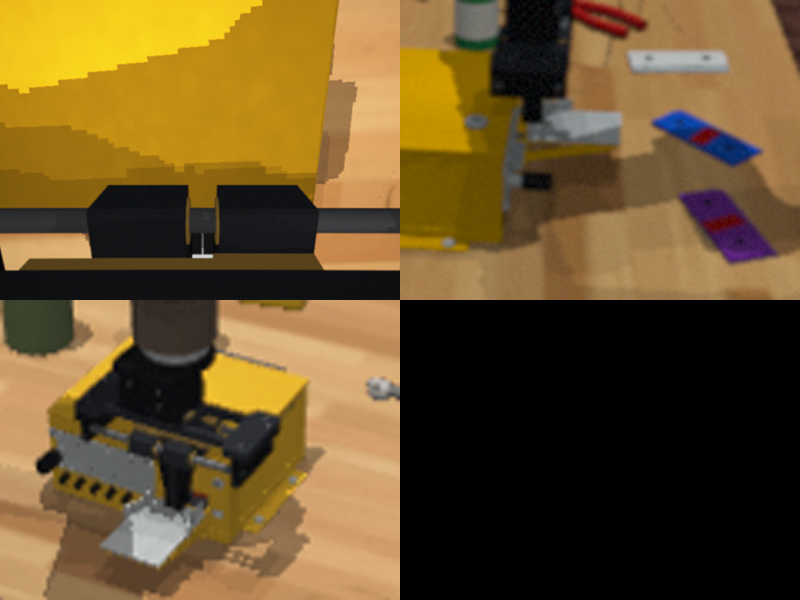

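servo_tool(targets=[[-0.4,0.02,0,0,0],[-1,0.05,0.1,0,0],[-1.7,0.08,0.7,0,0],[-2.2,0.1,1.5,0,0],[-2.2,0.1,2.2,0,20]])

```text
time_s: 14.92
tcp_pos: [0.5245, -0.0411, 0.1305]
ee_rot: [[0.999, -0.049, -0.004], [-0.049, -0.999, -0.0], [-0.004, 0.0, -1.0]]
wrist_force: [0.1, 0.2, -0.5]
gripper_width: 0.031
gripper_force: 0.0
```

servo_tool(targets=[[0,0.8,0,0,36],[0,1.6,0,0,36],[0,2.6,0,0,36],[0,3.6,0,0,36],[0,4.4,0,0,36]])

```text
time_s: 15.33
tcp_pos: [0.528, 0.0929, 0.1306]
ee_rot: [[0.999, -0.048, 0.001], [-0.048, -0.999, 0.001], [0.001, -0.001, -1.0]]
wrist_force: [0.6, 0.8, -0.0]
gripper_width: 0.36
gripper_force: 0.0
```

Run:
```python
from h import *
snap('wrist','w9');snap('side','d9');snap('scene','s9')
print(r.sense()['tcp_pos'])
a=cv2.resize(cv2.imread('pics/w9.png'),(400,300),interpolation=2)
b=cv2.resize(cv2.imread('pics/d9.png')[200:280,250:350],(400,300),interpolation=2)
c=cv2.resize(cv2.imread('pics/s9.png')[185:237,220:300],(460,300),interpolation=2)
cv2.imwrite('pics/v9.png',np.vstack([np.hstack([a,b]),np.hstack([c,c[:,:340]*0])]))
```

```text
[0.5280041  0.09257209 0.13023866]
```

View pics/v9.png

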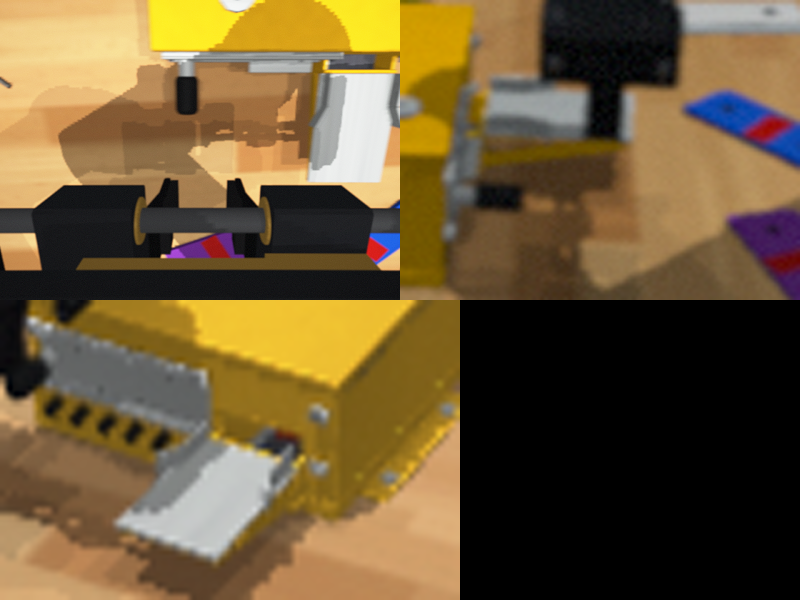

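The shutter is still open and the tray is empty. There is something grey at the slot at (355,62) in the wrist view. Red and grey show through the slot at (280,440) in the scene crop, so I will work out the blade's height numerically.

Run:
```python
from h import *
y=-.048; ex=np.array([np.cos(y),np.sin(y)]); ey=np.array([-ex[1],ex[0]]); S=np.array([.6128,-.0442])
loc=lambda X:[((X[:2]-S)@ex*1e3).round(1),((X[:2]-S)@ey*1e3).round(1),(X[2]*1e3).round(1)]
c=load('s9');p=np.array(c['pixels']).astype(int)
print('scene region'); 
for v in range(203,216): print(v,' '.join('%02x%02x%02x'%tuple(p[v,u]) for u in range(260,276)))
m=(p[...,0]>1.6*p[...,1])&(p[...,0]>1.6*p[...,2]); m[:203]=0;m[216:]=0;m[:,:260]=0;m[:,276:]=0
v,u=np.nonzero(m);print('red',list(zip(u,v)))
if len(u):
  for q in [(u.min(),v.mean()),(u.mean(),v.mean()),(u.max(),v.mean())]:
    for z in (.018,.03,.04,.05): print(q,loc(onz(c,q,z)))
c=load('w9');p=np.array(c['pixels']).astype(int)
# sample local grid at z=.045 across the gap
print('wrist samples by local x at z .045')
for x in range(-24,6,2):
    row=[]
    for yy in (-24,-18,-12,-6,0,6,12,18,24):
        X=np.r_[S+ex*x/1e3+ey*yy/1e3,.045];q=np.round(proj(c,X)[0]).astype(int)
        row.append('%02x%02x%02x'%tuple(p[q[1],q[0]]) if 0<=q[0]<560 and 0<=q[1]<420 else '------')
    print(x,q,' '.join(row))
```

```text
scene region
203 94701d 93711e 93711e 93701d 93711d 94711c 93711d 93711d 94721e 95721e 93701c 93701d 96721d 957630 a49367 a79a7b
204 8f6e1b 93701d 926f1c 936f1d 936f1d 93701c 94711e 926f1b 926f1b 94711e 946f1d 93701d 937120 89713a 747066 85847d
205 7f6219 82631a 86651a 916e1c a47c21 94701d 936f1c 936f1c 936f1b 936f1c 93701c 93711d 967423 866f37 5d594f 606262
206 7a5c18 7a5d18 7b5e18 7e6018 85651a 85661c 8e6e27 a27b20 92701d 936f1d 916e1a 926f1c 98731d 937225 886a2c 73623b
207 795b16 795c17 775b16 795c18 775c1e 6f5e3b 686156 6e5c48 70491c 835a18 8a611b 93711c 97731c 95711d 93701e 7f611e
208 785b15 785b17 785b15 775c1d 6c5c3b 5e5c57 4c4d4e 40393b 522219 5c2c16 652f12 6c4214 865f1a 93701c 916f1b 816219
209 b98e24 89681a 765c1d 6c5c3b 605e59 595b5b 37383a 2f2e31 35292b 36292c 3b282a 482d23 6c5320 916f1c 906e1d 816319
210 d3cdbf c0af85 be9e43 bba441 716951 404143 2e2e31 2c2c2f 2c2d31 3d3f41 6b6d6e 3a332f 675424 926f1c 906e1d 806319
211 c8ccca c6c6bd cac6b9 d3cfc0 bfb289 ceb74f ad9433 4d432d 3f3f42 747477 666868 38342f 675222 916f1b 916e1d 8d6b1b
212 c6c8c8 c5c9c8 c6c8c8 c8cbc9 c6c6bd ccc8
[... 2125 characters left out ...]
c6a e7bb68 e4b96a
-12 [468  99] fbdc1a fee223 fee221 ffe220 ffe31e ffe31e ffe521 ffe521 ffe422
-10 [469  95] f5ce53 7f5d0b 745307 463b32 424049 3d3f48 41404c 40434c 42444a
-8 [469  92] f4cb56 86620e 855f0f 3f3835 45434b 44454a 4a4950 44464a 45464a
-6 [470  88] f5ce4f 866211 84600c 544c45 5d5d64 67666e 63636d 5e5f67 616368
-4 [470  84] eab84f 876010 855f0f 595454 5c5960 67656e 67636d 65666c 5c5f63
-2 [471  81] ca9828 835e0e 835e0f 59524d 545459 65646a 64636c 787a7f 969796
0 [471  77] 936a10 86610f 815c12 5d534e 56555a 626269 616167 616066 9a9b9b
2 [472  73] 8c620e 8f660d 986e0e 9a6e13 9d7010 8b640c 8c6710 8d6d2c 807464
4 [472  70] f9d61d f9d31e fce11f fde620 fde724 fde824 edb818 c28f18 be8c0f
```

The blade lies flat on the safe's floor: its visible edge and stripe fit z≈18 mm, so it has dropped in. Next I shut the shutter.

servo_tool(targets=[[0.7,0.1,0,0,36],[1.4,0.2,0,0,36],[1.9,0.28,0,0,36],[1.95,0.28,-0.3,0,36],[1.95,0.28,-0.8,0,36]])

```text
time_s: 15.9
tcp_pos: [0.5879, 0.0989, 0.1067]
ee_rot: [[0.999, -0.05, 0.003], [-0.05, -0.999, 0.001], [0.003, -0.001, -1.0]]
wrist_force: [-1.1, 0.5, -0.0]
gripper_width: 0.413
gripper_force: 0.0
```

servo_tool(targets=[[0,0,-0.5,0,36],[0,0,-1,0,36],[0,0,-1.35,0,36],[0,0,-1.35,0,36],[0,0,-1.35,0,10]])

```text
time_s: 16.32
tcp_pos: [0.5859, 0.0988, 0.065]
ee_rot: [[0.999, -0.049, -0.002], [-0.049, -0.999, -0.001], [-0.002, 0.001, -1.0]]
wrist_force: [-0.5, 0.2, 0.0]
gripper_width: 0.386
gripper_force: 0.0
```

servo_tool(targets=[[0,0,0,0,10],[0,0,0,0,10],[0,0,0,0,10],[0,0,0,0,10],[0,0,0,0,10]])

```text
time_s: 16.73
tcp_pos: [0.5872, 0.0999, 0.0666]
ee_rot: [[0.999, -0.048, 0.002], [-0.048, -0.999, 0.001], [0.002, -0.001, -1.0]]
wrist_force: [0.0, 0.7, 3.3]
gripper_width: 0.194
gripper_force: 30.0
```

servo_tool(targets=[[-0.02,-0.45,0,0,10],[-0.05,-0.95,0,0,10],[-0.07,-1.45,0,0,10],[-0.1,-1.95,0,0,10],[-0.11,-2.22,0,0,10]])

```text
time_s: 17.15
tcp_pos: [0.584, 0.0341, 0.0666]
ee_rot: [[0.999, -0.052, 0.004], [-0.052, -0.999, 0.006], [0.004, -0.006, -1.0]]
wrist_force: [-10.0, 42.3, 11.0]
gripper_width: 0.195
gripper_force: 30.0
```

servo_tool(targets=[[0,-0.03,0,0,10],[0,-0.03,0,0,10],[0,-0.03,0,0,10],[0,-0.03,0,0,10],[0,-0.03,0,0,10]])

```text
time_s: 17.57
tcp_pos: [0.5839, 0.0347, 0.0666]
ee_rot: [[0.999, -0.049, 0.003], [-0.049, -0.999, 0.005], [0.003, -0.005, -1.0]]
wrist_force: [-4.9, 14.4, 7.4]
gripper_width: 0.192
gripper_force: 30.0
```

servo_tool(targets=[[0,0,0,0,34],[0,0,0,0,34],[0,0,0,0,34],[0,0,0.3,0,34],[0,0,1,0,34]])

```text
time_s: 17.98
tcp_pos: [0.5807, 0.0303, 0.093]
ee_rot: [[0.999, -0.05, -0.008], [-0.05, -0.999, -0.002], [-0.008, 0.003, -1.0]]
wrist_force: [0.2, -0.8, 0.3]
gripper_width: 0.381
gripper_force: 0.0
```

servo_tool(targets=[[0,0,1,0,34],[-0.4,0,2,0,34],[-1,0,3,0,34],[-1.8,0,4,0,34],[-2,0,4,0,34]])

```text
time_s: 18.4
tcp_pos: [0.5238, 0.0313, 0.2223]
ee_rot: [[0.999, -0.049, 0.01], [-0.049, -0.999, 0.002], [0.01, -0.002, -1.0]]
wrist_force: [0.3, -0.2, 0.5]
gripper_width: 0.391
gripper_force: 0.0
```

servo_tool(targets=[[0,0,0,0,34],[0,0,0,0,34],[0,0,0,0,34],[0,0,0,0,34],[0,0,0,0,34]])

```text
time_s: 18.82
tcp_pos: [0.5233, 0.0318, 0.2142]
ee_rot: [[0.999, -0.049, -0.003], [-0.049, -0.999, -0.001], [-0.002, 0.001, -1.0]]
wrist_force: [0.1, 0.2, 0.1]
gripper_width: 0.392
gripper_force: 0.0
```

Run:
```python
from h import *
c=snap('wrist','w10');p=np.array(c['pixels']).astype(int);print(r.sense()['tcp_pos'])
y=-.048; ex=np.array([np.cos(y),np.sin(y)]); ey=np.array([-ex[1],ex[0]]); S=np.array([.6128,-.0442])
def scan(c):
  p=np.array(c['pixels']).astype(int)
  s=''
  for yy in range(50,160,2):
    q=np.round(proj(c,np.r_[S-ex*.031+ey*yy/1e3,.06])[0]).astype(int)
    s+=('#' if p[q[1],q[0]].max()<50 else '.') if 0<=q[0]<560 and 0<=q[1]<420 else ' '
  return s
for n in('w4','w9','w10'): print(n,scan(load(n)))
for n in('scene','side'):   # bystanders/look-alikes moved?
  a=np.array(load(n+'0')['pixels']).astype(int); snap(n,n+'Z'); b=np.array(load(n+'Z')['pixels']).astype(int)
  d=(abs(a-b).max(2)>60).astype(np.uint8); k,_,st,ce=cv2.connectedComponentsWithStats(d)
  print(n,[(st[i,4],ce[i].round().tolist()) for i in range(1,k) if st[i,4]>25])
```

```text
[0.52338988 0.03182957 0.21437211]
w4 ..........#########....................................
w9 ............................................########...
w10 ..........########.....................................
scene [(np.int32(232), [111.0, 32.0]), (np.int32(3631), [94.0, 55.0]), (np.int32(580), [13.0, 64.0]), (np.int32(214), [224.0, 66.0]), (np.int32(1662), [199.0, 87.0]), (np.int32(7739), [55.0, 229.0]), (np.int32(108), [140.0, 85.0]), (np.int32(163), [72.0, 93.0]), (np.int32(42), [239.0, 93.0]), (np.int32(36), [51.0, 97.0]), (np.int32(1297), [81.0, 162.0]), (np.int32(1640), [230.0, 143.0]), (np.int32(79), [224.0, 171.0]), (np.int32(63), [65.0, 192.0]), (np.int32(162), [263.0, 191.0]), (np.int32(107), [6.0, 201.0]), (np.int32(2281), [220.0, 249.0]), (np.int32(125), [256.0, 216.0]), (np.int32(314), [162.0, 222.0]), (np.int32(40), [277.0, 226.0]), (np.int32(76), [94.0, 234.0]), (np.int32(198), [162.0, 279.0]), (np.int32(285), [153.0, 301.0]), (np.int32(282), [175.0, 314.0]), (np.int32(64), [93.0, 314.0]), (np.int32(178), [191.0, 343.0]), (np.int32(1867), [120.0, 366.0]), (np.int32(64), [176.0, 350.0])]
side [(np.int32(1339), [381.0, 26.0]), (np.int32(72), [320.0, 38.0]), (np.int32(1157), [361.0, 76.0]), (np.int32(3507), [307.0, 125.0]), (np.int32(137), [489.0, 182.0]), (np.int32(113), [500.0, 189.0]), (np.int32(37), [545.0, 203.0]), (np.int32(1058), [550.0, 265.0]), (np.int32(85), [454.0, 251.0]), (np.int32(33), [472.0, 257.0]), (np.int32(468), [300.0, 273.0]), (np.int32(31), [329.0, 267.0]), (np.int32(93), [460.0, 267.0]), (np.int32(44), [490.0, 265.0]), (np.int32(499), [483.0, 288.0]), (np.int32(156), [539.0, 285.0]), (np.int32(47), [275.0, 286.0]), (np.int32(816), [340.0, 320.0]), (np.int32(1201), [431.0, 407.0])]
```

The knob is back where it was when shut, and the gripper stands clear of everything.

```bash
python3 -c "
from station import r
print(r.finish_job())"
```

```text
the job is handed in; nothing more can be done
None
```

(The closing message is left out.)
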